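# Dial open the key cabinet by the courtyard door

### The job

Unlock the key cabinet: turn its dial clockwise to 12, anticlockwise to 24, then slowly clockwise towards 19, stopping as soon as you feel the bolt drop and catch the dial - the lock is worn, so this comes up to two and a half marks before or after 19, and a dial forced on past it rides out again. Then gently push the lever catch round, away from the dial, all the way to its stop; if it is blocked do not force it. Leave everything else where it lies.

Things in the scene. Friction and masses are not known exactly. Their poses are not given: they have to be found in the camera images.
- cabinet: Fixed key cabinet: white perforated steel console 380 (x) x 460 (y) x 84 mm high; its top frames a flat green steel door, face 90 mm above the table. Origin: centre of the console's underside; x away from the robot at yaw 0, y left, z up. Dial axis at (20, 75) mm, lever pivot at (20, -85) mm in this frame. Place and yaw vary.
- dial_centre (a point): On the dial's vertical axis, 110 mm above the table. The dial is a black graduated disc 96 mm across, its top 97 mm above the table, carrying a round fluted black grip knob 48 mm across that reaches from there up to 127 mm above the table. No raised part within 70 mm of the axis but these.
- zero_mark (a point): The broad red mark on the dial disc, 39 mm from its axis: number 0 (turns with the dial; a red stripe on the knob's top points at it). 40 marks, 9 degrees apart, white but for 0; every fifth is longer, the tens longest. Numbers count up clockwise round the disc, seen from above.
- index (a point): The fixed red index mark on the aluminium ring round the dial, on the side away from the robot (cabinet +x), 54 mm from the dial's axis: the dial mark that points to it is the number dialled.
- dial (a joint): Dial angle (rad), anticlockwise from above positive, counting on over whole turns; 0 has number 0 at the index. Number at the index = angle / 0.15708 (modulo 40), so clockwise counts down. Starts between 28 and 33; going clockwise from there to 12 picks up all the lock's wheels. Turns with 0.05 to 0.15 N m, has no springback, stays where left.
- knob_top (a point): Centre of the knob's top. Lock feel: 12 and 24 must be hit within a mark; overshooting either is not mended by turning back: begin again from above 30, clockwise to 12. On the last turn from 24 the dial runs light (0.05 N m) until the sprung bolt catches it at a hidden place from 21.5 to 16.5: resistance climbs past 0.15 N m within half a mark. Above about 0.25 N m the bolt rides out.
- lever_pivot (a point): Point on the vertical pivot axis of the lever catch, 108 mm above the table (18 mm above the door face), half way up the arm's thickness.
- lever_end (a point): Centre of the black ball (24 mm across) at the free end of the lever catch, 98 mm from the pivot axis, 109 mm above the table. The arm between is a straight steel bar 15 mm wide, from 10 to 26 mm above the door face; it can be pushed from the side with closed fingertips, 70 to 85 mm from the pivot.
- lever (a joint): Angle of the lever catch (rad): 0 shut (the arm points to the cabinet's -x side, towards the robot), 1.3 open at its stop (the arm points towards cabinet -y, away from the dial); anticlockwise seen from above opens. It stays where it is left and needs about 4 N at 75 mm from the pivot. While the lock is shut it is blocked after about 0.06 rad.
- yellow_fob: Bystander: round yellow fob 38 mm across, 6 mm thick, with a brass key, 102 mm long in all, lying on the console's far edge. Origin: centre of the fob's underside, the key along +x.
- clothespin: Bystander: blue plastic clothespin 72 x 14 x 10 mm, lying on the console's near edge; origin: centre of its underside.
- steel_hook: Bystander: steel S-hook of 8 mm round bar, about 85 x 44 mm, lying flat on the console's far edge; origin: its middle, at the underside.
- rice_bowl: Bystander: white ceramic rice bowl, 120 mm across the rim, 58 mm high, on the table to the left; origin: centre of its underside.
- torch: Bystander: black and orange hand torch 140 mm long, 40 mm thick, lying on the table to the right; origin under its middle.
- padlock: Bystander: brass padlock 46 x 42 x 20 mm with steel shackle, lying flat on the table to the left; origin: centre of the body's underside.
- mug: Bystander: blue mug 80 mm across, 85 mm high, on the table to the far right; origin: centre of its underside.

How it is judged:
At the end, for the whole second after the job is handed in: The lever catch stands open, at 1.2 rad or more of its 1.3 rad (which the lock allows only once the combination has been dialled and the bolt has dropped), at rest, and every bystander lies within 30 mm of where it lay (value of joint lever above 1.2 rad and velocity of joint lever below 0.05 rad/s and distance of each of rice_bowl, clothespin, yellow_fob, steel_hook, torch, padlock, mug from where it was at the start of the episode below 0.03 m); the robot touches nothing.
It fails at once if the lever catch is forced: pushed with more than 25 N (contact force between anything else and lever above 25 N).
It fails at once if a bystander (bowl, clothespin, fob, hook, torch, padlock, mug) is moved by more than 30 mm (distance of any of rice_bowl, clothespin, yellow_fob, steel_hook, torch, padlock, mug from where it was at the start of the episode above 0.03 m).
It also fails if it takes over 72 s, if anything falls off the work surface, if the arm or the gripper's body presses on something with over 40 N, if the wrist force passes 120 N, or if a joint passes its speed limit or range.

### The arm

A 6-joint arm with a two-finger parallel gripper is mounted at the origin on the work surface. World frame = base frame: x ahead of the robot, y to its left, z up, the work surface at z = 0. Lengths are in m, angles in rad, forces in N, time in s.
With the tool pointing down it reaches from about 0.35 to 0.85 m from the base axis. Payload 8.1 kg.
Tool frame: the origin (TCP) lies on the mounting face of the last link; the fingertips stand 186 mm ahead of it and the grasp point (between the pads) lies 167 mm ahead of it; z points along the fingers, y is the line along which they close (so a half turn about z gives the same grasp; the last joint's range is limited). The gripper opens to 93 mm and grips with 3 to 60 N. Pads are 15 mm wide; open, the fingers measure 128 mm over their backs; the gripper's body (75 mm by 188 mm) begins 65 mm behind the grasp point.
Start: joints at [-1.361, 0.13, 1.488, -0, 1.523, -0.085], TCP at [0.174, -0.574, 0.405] pointing down, gripper open.
Joint ranges: [-2.96, 2.96], [-0.89, 2.26], [0.02, 2.5], [-1.34, 4.48], [0, 2.73], [-2.66, 2.66]. Speed limits (rad/s): [2.39, 2.39, 2.79, 3.14, 3.14, 3.14].

### API

Orientations are given as a rotation vector (axis times angle).
In Python, from plant import read_state, read_camera, camera_params, close_job gives the robot as it stands. The module is installed in compiled form; this text tells all that it offers.
- The arm moves only by the tool servo_tool, never from a script. Its argument "increments" is a list of rows, each an object with "slide": the shift along the tool's x, y, z in mm, a list of three; "dr": the turn, a rotation vector about the tool's x, y, z in rad, a list of three; "jaw": the closure, from 0 (fully open) to 1 (shut). In form: [{"slide": [x, y, z], "dr": [ax, ay, az], "jaw": jaw}, ...]. A call has 1 to 20 rows; each row is the pose to reach, as a shift and turn from the pose commanded when the call began, along the tool's axes at that moment; what a row does not reach only later rows make up. A row lasts 1/10 s, in which the tool goes at most 50 mm and 8.59 degrees, less where a joint would pass 70% of its speed; a pose out of reach is approached as far as the arm can. A call with a gripper value outside its range is refused whole. The fingers move at their own pace and stop on an object; "force" is the grip in N (left out, the last holds). Time passes only in rows, so rows that repeat a pose let the fingers close. It gives the time, the measured TCP pose, the force, the opening and the grip force at its end, in the units of the state.
- read_state(): the state, without advancing time (a new reading comes with each control period).
- read_camera(name): name is "scene" or "top" or "wrist"; returns (picture, depth): 420x560x3 uint8, red, green, blue; 420x560 float32, m along the optical axis (not along the pixel's ray), 0 where there is no reading.
- camera_params(name): a dict with "fx", "fy", "cx", "cy" (pixels), "rvec" (rotation vector, rad) and "tvec" (3), from world to camera coordinates, as OpenCV has them. Camera axes: x right, y down, z forward; pixel columns grow to the right and rows downward; lengths in m; the calibration is good to about 2 mm. The wrist camera is an equidistant fisheye: a pixel r from the principal point sees the ray r / f radians off the axis. A picture is of the moment at which its call begins: read the wrist's pose just before it. camera_params takes no time and is no camera call; for the wrist camera it gives the pose at the moment of the call.
- close_job(): hands the job in; it is judged then, once.
The state is a dict: "t": time; "q": joint angles; "dq": joint speeds; "joint_torque": joint torques, N m; "tool_pos": TCP position; "orientation": TCP orientation; "force": force on the tool from outside, world axes, zero at the start; "wrist_torque": the same for the moment, N m; "opening": finger opening in m; "gripper_force": force on a finger pad.
Only numpy, scipy, OpenCV 4.12 (cv2) and the standard library are available. Lean on these libraries where they do the work, as an engineer would, in place of code of your own. Each camera call takes 0.05 s, during which the arm holds its last target. There are 200 camera calls.

## Working session

There is one attempt and no reset: what is moved stays moved. The work goes in short steps, Python scripts to look and compute and a tool call to move; the robot and the scene stay as the last step left them, time stands still between calls to the robot, and variables do not carry over. Pictures are saved under pics/ and viewed, at most 10 in all, crops included, and the job is handed in when it is done.

Besides the shell and the picture viewer there is one more tool, called after ">>>" as a command line: name --argument value ..., lists and objects as JSON in quotes. servo_tool: Moves the arm, as the interface text tells. Its arguments: {"type":"object","properties":{"increments":{"type":"array"},"force":{"type":"number"}},"required":["increments"]}

```bash
mkdir -p pics
cat > h.py <<'E'
import numpy as np,cv2
from plant import *
def px2w(name,u,v,d=None,z=None,P=None):
    P=P or camera_params(name);R=cv2.Rodrigues(np.array(P['rvec'],float))[0];t=np.array(P['tvec'],float)
    x=(u-P['cx'])/P['fx'];y=(v-P['cy'])/P['fy']
    if name=='wrist':
        r=np.hypot(x,y);s=np.tan(r)/r if r>1e-9 else 1;x*=s;y*=s
    ray=R.T@np.array([x,y,1]);o=-R.T@t
    if d is None: d=(z-o[2])/ray[2]
    return o+ray*d
E
python3 - <<'E'
from h import *
p,d=read_camera('top');s,ds=read_camera('scene')
np.savez('top',p=p,d=d);np.savez('scene',p=s,d=ds)
cv2.imwrite('pics/top.png',p[:,:,::-1]);cv2.imwrite('pics/scene.png',s[:,:,::-1])
print(camera_params('top'),read_state())
E
```

```text
{'fx': 517.8478342892071, 'fy': 517.8478342892071, 'cx': 277.660961120142, 'cy': 212.72882466419006, 'rvec': array([ 2.14416735, -2.11082866,  0.21976489]), 'tvec': array([-0.01911133,  0.57791234,  1.46255286])} {'t': 0.1, 'q': array([-1.36140469e+00,  1.31113174e-01,  1.48916155e+00, -2.35195128e-05,
        1.52297458e+00, -8.54031014e-02]), 'dq': array([-1.14956071e-03, -1.73871188e-03, -2.47924895e-03, -8.58679074e-05,
       -4.86898236e-04,  9.40684865e-04]), 'joint_torque': array([ 1.73824606e-03, -5.61340642e+01, -4.93094623e+01,  7.70442816e-02,
        2.90929974e-02, -2.56273415e-05]), 'tool_pos': array([ 0.17430032, -0.57391934,  0.40378048]), 'orientation': array([-3.10589293e+00, -4.61146721e-01,  1.97947775e-04]), 'force': array([ 0.38723558,  0.99837248, -0.79284637]), 'wrist_torque': array([-0.00037234,  0.02087599, -0.00848853]), 'gripper_force': 0.0, 'opening': 0.09290116268965774}
```

View pics/top.png

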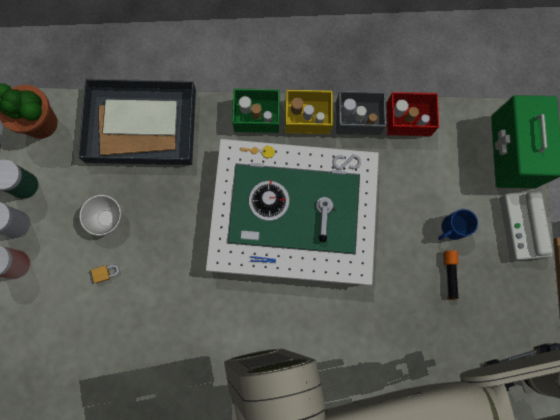

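View pics/scene.png

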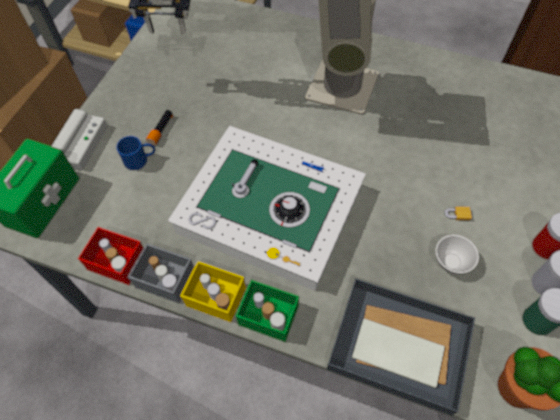

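The top view shows the cabinet with its dial near (268,200), the lever pivot near (325,205) and the ball near (323,238). The clothespin is on the near edge, and the hook and fob on the far edge. I'll crop the dial.

Run:
```python
from h import *
p=np.load('top.npz')['p'];d=np.load('top.npz')['d']
c=cv2.resize(p[170:250,235:345],None,fx=7,fy=7,interpolation=cv2.INTER_CUBIC);cv2.imwrite('pics/c1.png',c[:,:,::-1])
# green door rectangle
hsv=cv2.cvtColor(p,cv2.COLOR_RGB2HSV)
g=cv2.inRange(hsv,(60,90,30),(95,255,140));g[:155]=0;g[265:]=0;g[:,:220]=0;g[:,370:]=0
cs,_=cv2.findContours(g,0,2);k=max(cs,key=cv2.contourArea);r=cv2.minAreaRect(k)
pts=cv2.boxPoints(r);W=np.array([px2w('top',u,v,z=.09) for u,v in pts]);print(W);print('door c',W.mean(0))
# console outline by depth height
P=camera_params('top');R=cv2.Rodrigues(P['rvec'])[0];v,u=np.mgrid[:420,:560]
cam=np.stack([(u-P['cx'])/P['fx']*d,(v-P['cy'])/P['fy']*d,d],-1);w=(cam-P['tvec'])@R
m=((w[...,2]>.07)&(w[...,2]<.14)).astype(np.uint8);m[:130]=0;m[290:]=0;m[:,:200]=0;m[:,390:]=0
cs,_=cv2.findContours(m,0,2);k=max(cs,key=cv2.contourArea)
pts=cv2.boxPoints(cv2.minAreaRect(np.array([px2w('top',a,b,z=.084)[:2] for a,b in k[:,0]],np.float32)))
print(pts,pts.mean(0))
k=np.argwhere((w[...,2]>.117)&(w[...,2]<.14)&(abs(u-268)<25)&(abs(v-200)<25));print('knob',len(k),w[k[:,0],k[:,1]].mean(0))
for n,a,b,z in [('dial',268,200,.097),('piv',325,205,.11),('ball',323,238,.109)]:print(n,px2w('top',a,b,z=z))
```

```text
[[ 0.48517131  0.12902527  0.09      ]
 [ 0.71322811  0.11685851  0.09      ]
 [ 0.6873064  -0.24970603  0.09      ]
 [ 0.46001612 -0.22696053  0.09      ]]
door c [ 0.58643049 -0.0576957   0.09      ]
[[ 0.37275118 -0.27601284]
 [ 0.76037735 -0.30333406]
 [ 0.79330486  0.16383275]
 [ 0.4056787   0.19115397]] [ 0.583028   -0.05609004]
knob 238 [0.60641707 0.01734332 0.1279593 ]
dial [0.60674663 0.01868128 0.097     ]
piv [ 0.59223851 -0.14330626  0.11      ]
ball [ 0.49781039 -0.13748776  0.109     ]
```

View pics/c1.png

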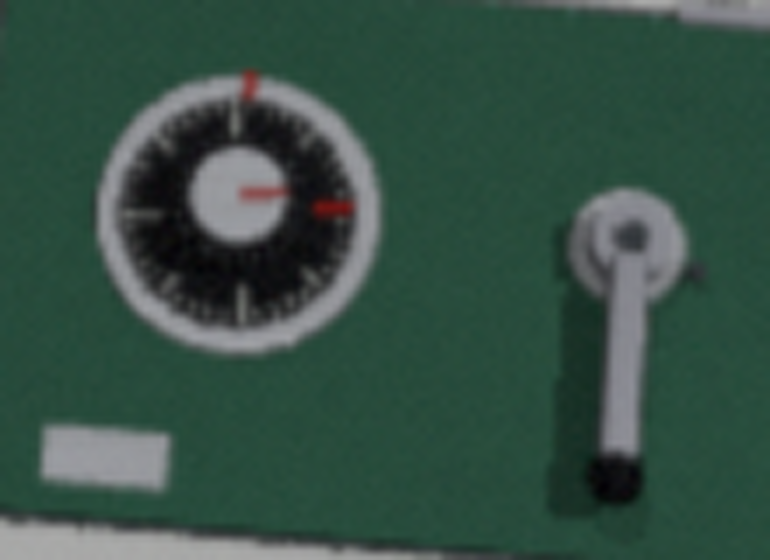

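>>> servo_tool --increments '[{"slide": [587,-440,0],"dr": [0,0,-2.76],"jaw": 0},{"slide": [587,-440,0],"dr": [0,0,-2.76],"jaw": 0},{"slide": [587,-440,0],"dr": [0,0,-2.76],"jaw": 0},{"slide": [587,-440,0],"dr": [0,0,-2.76],"jaw": 0},{"slide": [587,-440,0],"dr": [0,0,-2.76],"jaw": 0},{"slide": [587,-440,0],"dr": [0,0,-2.76],"jaw": 0},{"slide": [587,-440,0],"dr": [0,0,-2.76],"jaw": 0},{"slide": [587,-440,0],"dr": [0,0,-2.76],"jaw": 0},{"slide": [587,-440,0],"dr": [0,0,-2.76],"jaw": 0},{"slide": [587,-440,0],"dr": [0,0,-2.76],"jaw": 0},{"slide": [587,-440,0],"dr": [0,0,-2.76],"jaw": 0},{"slide": [587,-440,0],"dr": [0,0,-2.76],"jaw": 0},{"slide": [587,-440,0],"dr": [0,0,-2.76],"jaw": 0},{"slide": [587,-440,0],"dr": [0,0,-2.76],"jaw": 0},{"slide": [587,-440,0],"dr": [0,0,-2.76],"jaw": 0},{"slide": [587,-440,0],"dr": [0,0,-2.76],"jaw": 0},{"slide": [587,-440,0],"dr": [0,0,-2.76],"jaw": 0},{"slide": [587,-440,0],"dr": [0,0,-2.76],"jaw": 0},{"slide": [587,-440,0],"dr": [0,0,-2.76],"jaw": 0},{"slide": [587,-440,0],"dr": [0,0,-2.76],"jaw": 0}]'

```text
t: 2.1
tool_pos: [0.6081, 0.0175, 0.4041]
orientation: [-0.135, -3.138, -0.0]
force: [0.0, -0.2, -0.1]
opening: 0.093
gripper_force: 0.0
```

Run:
```python
from h import *
P=camera_params('wrist');p,d=read_camera('wrist');np.savez('w1',p=p,d=d,P=P)
s=read_state();print(s['t'],s['tool_pos'],s['orientation'],s['q'],s['force'],s['wrist_torque']);print(P)
cv2.imwrite('pics/w1.png',p[:,:,::-1])
```

```text
2.15 [0.60808371 0.01749334 0.40422602] [-1.38683511e-01 -3.13765014e+00 -2.10547556e-05] [-5.55048326e-02  1.53433473e-01  1.46390593e+00  3.44684287e-06
  1.52513247e+00 -1.53795922e+00] [-0.67813527  0.12774222 -0.53283054] [ 0.02568954 -0.15028367  0.0522854 ]
{'fx': 325.19226210127806, 'fy': 325.19226210127806, 'cx': 278.171313976767, 'cy': 212.655186765909, 'rvec': array([-2.15613481, -1.97574056, -0.27512375]), 'tvec': array([-0.07000252, -0.61195916,  0.22675498])}
```

View pics/w1.png

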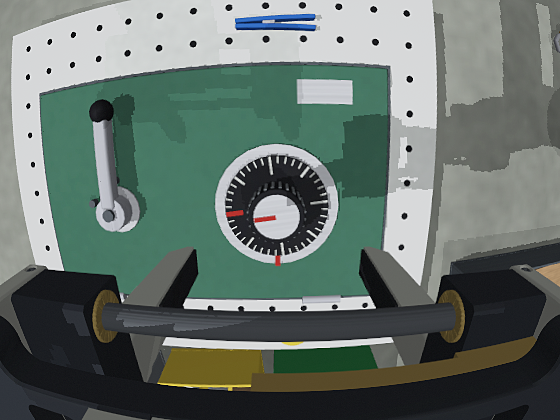

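The wrist view shows the dial disc centred near (277,202), the red zero mark at (234,213), the index at (278,261), and the lever pivot at (110,215) with its ball at (101,110).

Run:
```python
from h import *
z=np.load('w1.npz',allow_pickle=True);p=z['p'];d=z['d'];P=z['P'].item()
hsv=cv2.cvtColor(p,cv2.COLOR_RGB2HSV)
red=((hsv[...,0]<8)|(hsv[...,0]>172))&(hsv[...,1]>120)&(hsv[...,2]>80)
red[:130]=0;red[275:]=0;red[:,:205]=0;red[:,345:]=0
n,l,st,c=cv2.connectedComponentsWithStats(red.astype(np.uint8))
for i in range(1,n):
    if st[i,4]>5:print(c[i],st[i,4],'z.097',px2w('wrist',*c[i],z=.097,P=P)[:2],'z.127',px2w('wrist',*c[i],z=.127,P=P)[:2])
# ring outer edge: green->non-green
g=cv2.inRange(hsv,(60,80,30),(95,255,255))
roi=np.zeros_like(g);cv2.circle(roi,(277,203),70,255,-1)
m=cv2.bitwise_and(cv2.bitwise_not(g),roi)
white=((hsv[...,1]<40)&(hsv[...,2]>130)&(roi>0)).astype(np.uint8)
cs,_=cv2.findContours(white,0,2);k=max(cs,key=cv2.contourArea)[:,0]
w=np.array([px2w('wrist',a,b,z=.091,P=P)[:2] for a,b in k],np.float32)
print('ring',cv2.minEnclosingCircle(w),cv2.fitEllipse(w))
# disc edge: knob top white
n,l,st,c=cv2.connectedComponentsWithStats(white)
for i in range(1,n):
    if st[i,4]>300:print(c[i],st[i,4],px2w('wrist',*c[i],z=.127,P=P),d[int(c[i][1]),int(c[i][0])])
for a,b,h in [(101,110,.109),(110,215,.118)]:print(px2w('wrist',a,b,z=h,P=P))
```

```text
[234.62365591 213.07526882] 93 z.097 [ 0.60930491 -0.02360854] z.127 [ 0.60113034 -0.01866324]
[264.67073171 218.65853659] 82 z.097 [0.61709989 0.00371256] z.127 [0.60811471 0.00581671]
[277.47826087 260.34782609] 46 z.097 [0.66026289 0.01183392] z.127 [0.64678915 0.01309353]
ring ((0.6075775027275085, 0.015138923190534115), 0.05867885798215866) ((0.6071581244468689, 0.015538346022367477), (0.10215163230895996, 0.10604172945022583), 40.69578170776367)
[275.54535752 201.11632871] 3748 [0.59395443 0.01616518 0.127     ] 0.26386186
[276.8464593  216.40833885] 1511 [0.60705069 0.01607368 0.127     ] 0.2682546
[ 0.49618781 -0.13794863  0.109     ]
[ 0.59495106 -0.14093936  0.118     ]
```

>>> servo_tool --increments '[{"slide": [1,-1.5,40],"dr": [0,0,0],"jaw": 0},{"slide": [1,-1.5,80],"dr": [0,0,0],"jaw": 0},{"slide": [1,-1.5,105],"dr": [0,0,0],"jaw": 0},{"slide": [1,-1.5,116],"dr": [0,0,0],"jaw": 0},{"slide": [1,-1.5,116],"dr": [0,0,0],"jaw": 0},{"slide": [1,-1.5,116],"dr": [0,0,0],"jaw": 0.4},{"slide": [1,-1.5,116],"dr": [0,0,0],"jaw": 0.6},{"slide": [1,-1.5,116],"dr": [0,0,0],"jaw": 0.7},{"slide": [1,-1.5,116],"dr": [0,0,0],"jaw": 0.7},{"slide": [1,-1.5,116],"dr": [0,0,0],"jaw": 0.7},{"slide": [1,-1.5,116],"dr": [0,0,0],"jaw": 0.7},{"slide": [1,-1.5,116],"dr": [0,0,0],"jaw": 0.7}]' --force 20

```text
t: 3.35
tool_pos: [0.6071, 0.0159, 0.2889]
orientation: [0.136, 3.138, -0.0]
force: [-0.1, -1.5, 0.4]
opening: 0.0475
gripper_force: 20.0
```

```bash
cat > st.py <<'E'
from h import *
s=read_state();o=s['orientation'];a=np.degrees(2*np.arctan2(o[1],o[0]))
print(s['t'],s['tool_pos'],'xang',a%360,'q6',s['q'][5],'F',s['force'],'T',s['wrist_torque'],s['opening'],s['gripper_force'])
E
python3 st.py
```

```text
3.35 [0.60710184 0.01590796 0.28893514] xang 175.02427502062798 q6 -1.5419886658810849 F [-0.07615829 -1.52381022  0.38178067] T [-0.03592764 -0.01466313  0.03928291] 0.04751805072244165 20.000229477882385
```

>>> servo_tool --increments '[{"slide": [0,0,0],"dr": [0,0,0.12],"jaw": 0.7},{"slide": [0,0,0],"dr": [0,0,0.24],"jaw": 0.7},{"slide": [0,0,0],"dr": [0,0,0.36],"jaw": 0.7},{"slide": [0,0,0],"dr": [0,0,0.48],"jaw": 0.7},{"slide": [0,0,0],"dr": [0,0,0.6],"jaw": 0.7},{"slide": [0,0,0],"dr": [0,0,0.72],"jaw": 0.7},{"slide": [0,0,0],"dr": [0,0,0.84],"jaw": 0.7},{"slide": [0,0,0],"dr": [0,0,0.96],"jaw": 0.7},{"slide": [0,0,0],"dr": [0,0,1.08],"jaw": 0.7},{"slide": [0,0,0],"dr": [0,0,1.2],"jaw": 0.7},{"slide": [0,0,0],"dr": [0,0,1.32],"jaw": 0.7},{"slide": [0,0,0],"dr": [0,0,1.44],"jaw": 0.7},{"slide": [0,0,0],"dr": [0,0,1.56],"jaw": 0.7},{"slide": [0,0,0],"dr": [0,0,1.68],"jaw": 0.7},{"slide": [0,0,0],"dr": [0,0,1.8],"jaw": 0.7},{"slide": [0,0,0],"dr": [0,0,1.92],"jaw": 0.7},{"slide": [0,0,0],"dr": [0,0,2.04],"jaw": 0.7},{"slide": [0,0,0],"dr": [0,0,2.16],"jaw": 0.7},{"slide": [0,0,0],"dr": [0,0,2.28],"jaw": 0.7},{"slide": [0,0,0],"dr": [0,0,2.4],"jaw": 0.7}]'

```text
t: 5.35
tool_pos: [0.6082, 0.0163, 0.289]
orientation: [2.976, 1.003, 0.007]
force: [9.9, 1.1, -6.1]
opening: 0.0475
gripper_force: 20.0
```

```bash
python3 st.py
python3 - <<'E'
from h import *
P=camera_params('wrist');p,d=read_camera('wrist');np.savez('w2',p=p,d=d,P=P)
cv2.imwrite('pics/w2.png',cv2.resize(p[130:330,150:400],None,fx=3,fy=3)[:,:,::-1])
E
```

```text
5.35 [0.6082336  0.01629772 0.28902953] xang 37.245665849491395 q6 0.8628582599528397 F [ 9.87073561  1.12032822 -6.1237166 ] T [ 0.14290444 -1.76010093  0.1048238 ] 0.047542468635127025 19.99312072992325
```

View pics/w2.png

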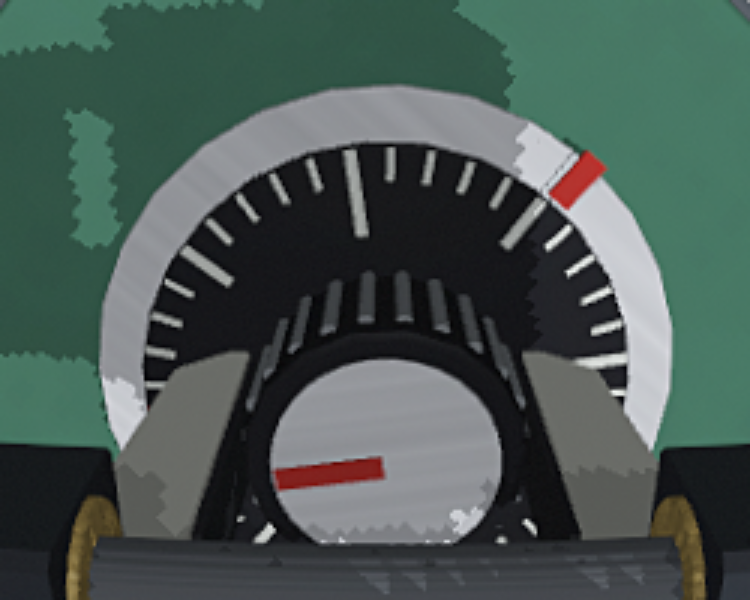

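The index sits at about 15.4, between marks 15 and 16, and the knob has not slipped. That leaves 3.4 marks (0.53 rad) to 12.

>>> servo_tool --increments '[{"slide": [0,0,0],"dr": [0,0,0.1],"jaw": 0.7},{"slide": [0,0,0],"dr": [0,0,0.2],"jaw": 0.7},{"slide": [0,0,0],"dr": [0,0,0.3],"jaw": 0.7},{"slide": [0,0,0],"dr": [0,0,0.4],"jaw": 0.7},{"slide": [0,0,0],"dr": [0,0,0.48],"jaw": 0.7},{"slide": [0,0,0],"dr": [0,0,0.53],"jaw": 0.7},{"slide": [0,0,0],"dr": [0,0,0.53],"jaw": 0.7},{"slide": [0,0,0],"dr": [0,0,0.53],"jaw": 0.7}]'

```text
t: 6.2
tool_pos: [0.6084, 0.0159, 0.289]
orientation: [3.135, 0.195, 0.008]
force: [10.5, -0.2, -6.2]
opening: 0.0476
gripper_force: 20.0
```

```bash
python3 st.py
python3 - <<'E'
from h import *
P=camera_params('wrist');p,d=read_camera('wrist');np.savez('w3',p=p,d=d,P=P)
cv2.imwrite('pics/w3.png',cv2.resize(p[130:330,150:400],None,fx=3,fy=3)[:,:,::-1])
E
```

```text
6.2 [0.6083601  0.01588146 0.28903586] xang 7.127999323750727 q6 1.3882049534355048 F [10.49733775 -0.15951555 -6.24418098] T [-0.08583538 -1.88744685 -0.09309708] 0.04755561726620506 19.998663067817688
```

View pics/w3.png

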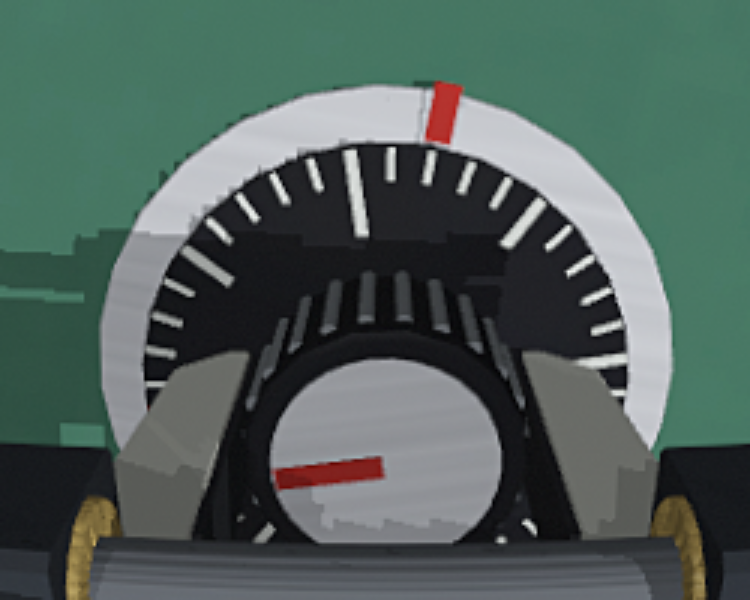

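The index is at mark 12 (about 12.15). Next is anticlockwise 11.85 marks (1.86 rad) to 24.

>>> servo_tool --increments '[{"slide": [0,0,0],"dr": [0,0,-0.11],"jaw": 0.7},{"slide": [0,0,0],"dr": [0,0,-0.22],"jaw": 0.7},{"slide": [0,0,0],"dr": [0,0,-0.33],"jaw": 0.7},{"slide": [0,0,0],"dr": [0,0,-0.44],"jaw": 0.7},{"slide": [0,0,0],"dr": [0,0,-0.55],"jaw": 0.7},{"slide": [0,0,0],"dr": [0,0,-0.66],"jaw": 0.7},{"slide": [0,0,0],"dr": [0,0,-0.77],"jaw": 0.7},{"slide": [0,0,0],"dr": [0,0,-0.88],"jaw": 0.7},{"slide": [0,0,0],"dr": [0,0,-0.99],"jaw": 0.7},{"slide": [0,0,0],"dr": [0,0,-1.1],"jaw": 0.7},{"slide": [0,0,0],"dr": [0,0,-1.21],"jaw": 0.7},{"slide": [0,0,0],"dr": [0,0,-1.32],"jaw": 0.7},{"slide": [0,0,0],"dr": [0,0,-1.43],"jaw": 0.7},{"slide": [0,0,0],"dr": [0,0,-1.54],"jaw": 0.7},{"slide": [0,0,0],"dr": [0,0,-1.65],"jaw": 0.7},{"slide": [0,0,0],"dr": [0,0,-1.74],"jaw": 0.7},{"slide": [0,0,0],"dr": [0,0,-1.81],"jaw": 0.7},{"slide": [0,0,0],"dr": [0,0,-1.85],"jaw": 0.7},{"slide": [0,0,0],"dr": [0,0,-1.85],"jaw": 0.7}]'

```text
t: 8.15
tool_pos: [0.6075, 0.0166, 0.289]
orientation: [1.729, 2.622, 0.003]
force: [4.8, 3.9, -2.0]
opening: 0.0475
gripper_force: 20.0
```

```bash
python3 st.py
python3 - <<'E'
from h import *
P=camera_params('wrist');p,d=read_camera('wrist');np.savez('w4',p=p,d=d,P=P)
cv2.imwrite('pics/w4.png',cv2.resize(p[130:330,150:400],None,fx=3,fy=3)[:,:,::-1])
E
```

```text
8.15 [0.60746574 0.01655797 0.28895715] xang 113.19707716756177 q6 -0.4625863574161424 F [ 4.80640532  3.85099865 -2.04360695] T [ 0.64563379 -0.87674339  0.04696494] 0.04750002113486562 19.99910831451416
```

View pics/w4.png

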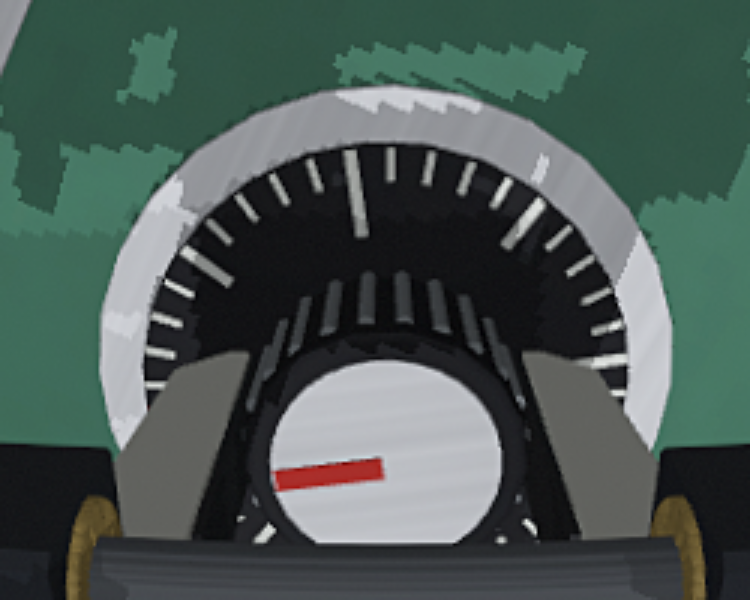

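>>> servo_tool --increments '[{"slide": [0,0,0],"dr": [0,0,0.05],"jaw": 0.7},{"slide": [0,0,0],"dr": [0,0,0.1],"jaw": 0.7},{"slide": [0,0,0],"dr": [0,0,0.15],"jaw": 0.7},{"slide": [0,0,0],"dr": [0,0,0.2],"jaw": 0.7},{"slide": [0,0,0],"dr": [0,0,0.24],"jaw": 0.7},{"slide": [0,0,0],"dr": [0,0,0.28],"jaw": 0.7},{"slide": [0,0,0],"dr": [0,0,0.3],"jaw": 0.7}]'

```text
t: 8.9
tool_pos: [0.6077, 0.0166, 0.289]
orientation: [2.105, 2.33, 0.004]
force: [6.1, 3.6, -3.0]
opening: 0.0478
gripper_force: 20.0
```

```bash
cat > tq.py <<'E'
from h import *
T=[];J=[]
for i in range(4):
    s=read_state();T.append(s['wrist_torque'][2]);J.append(s['joint_torque'][5])
    if i<3: read_camera('wrist')
o=s['orientation'];a=np.degrees(2*np.arctan2(o[1],o[0]))
n=23.94-(113.2-a)/9
print('t',s['t'],'num %.2f'%n,'Tz',np.round(T,3),'J6',np.round(J,3),'F',s['force'].round(1))
E
python3 tq.py
```

```text
t 9.05 num 22.01 Tz [ 0.015 -0.016  0.061 -0.063] J6 [-0.043 -0.132  0.334  0.103] F [ 6.2  3.8 -3.1]
```

>>> servo_tool --increments '[{"slide": [0,0,0],"dr": [0,0,0.03],"jaw": 0.7},{"slide": [0,0,0],"dr": [0,0,0.06],"jaw": 0.7}]'

```text
t: 9.25
tool_pos: [0.6077, 0.0166, 0.289]
orientation: [2.174, 2.266, 0.004]
force: [6.5, 3.8, -2.6]
opening: 0.0474
gripper_force: 20.0
```

```bash
sed -i 's/range(4)/range(6)/;s/i<3/i<5/' tq.py; sed -i "s/print(/print('mean %.3f'%np.mean(T),/" tq.py; python3 tq.py
```

```text
mean -0.025 t 9.5 num 21.63 Tz [-0.03   0.019  0.027 -0.066 -0.09  -0.01 ] J6 [-0.635 -0.399  0.468  0.16   0.025 -0.013] F [ 7.1  3.8 -3.1]
```

>>> servo_tool --increments '[{"slide": [0,0,0],"dr": [0,0,0.02],"jaw": 0.7},{"slide": [0,0,0],"dr": [0,0,0.04],"jaw": 0.7}]'

```text
t: 9.7
tool_pos: [0.6077, 0.0166, 0.289]
orientation: [2.218, 2.223, 0.004]
force: [7.4, 3.7, -1.9]
opening: 0.0474
gripper_force: 20.0
```

```bash
python3 tq.py
```

```text
mean -0.003 t 9.95 num 21.38 Tz [ 0.04  -0.015 -0.061 -0.018  0.039 -0.001] J6 [-0.408 -0.261  0.303  0.099  0.01  -0.015] F [ 5.1  3.8 -2.6]
```

>>> servo_tool --increments '[{"slide": [0,0,0],"dr": [0,0,0.02],"jaw": 0.7},{"slide": [0,0,0],"dr": [0,0,0.04],"jaw": 0.7}]'

```text
t: 10.15
tool_pos: [0.6078, 0.0166, 0.289]
orientation: [2.262, 2.178, 0.004]
force: [7.3, 3.8, -3.2]
opening: 0.048
gripper_force: 20.0
```

```bash
python3 tq.py
```

```text
mean -0.012 t 10.4 num 21.12 Tz [ 0.098 -0.066 -0.005 -0.046 -0.01  -0.044] J6 [-0.406 -0.259  0.305  0.1    0.012 -0.013] F [ 6.3  4.7 -3.4]
```

>>> servo_tool --increments '[{"slide": [0,0,0],"dr": [0,0,0.02],"jaw": 0.7},{"slide": [0,0,0],"dr": [0,0,0.04],"jaw": 0.7}]'

```text
t: 10.6
tool_pos: [0.6078, 0.0166, 0.289]
orientation: [2.306, 2.132, 0.004]
force: [7.1, 4.2, -2.8]
opening: 0.0477
gripper_force: 20.0
```

```bash
python3 tq.py
```

```text
mean 0.002 t 10.85 num 20.87 Tz [ 0.093 -0.015 -0.042 -0.038  0.01   0.004] J6 [-0.404 -0.257  0.306  0.102  0.013 -0.011] F [ 6.8  3.7 -3.6]
```

>>> servo_tool --increments '[{"slide": [0,0,0],"dr": [0,0,0.02],"jaw": 0.7},{"slide": [0,0,0],"dr": [0,0,0.04],"jaw": 0.7}]'

```text
t: 11.05
tool_pos: [0.6078, 0.0166, 0.289]
orientation: [2.348, 2.086, 0.004]
force: [7.5, 4.2, -3.4]
opening: 0.0476
gripper_force: 20.0
```

```bash
python3 tq.py
```

```text
mean -0.029 t 11.3 num 20.62 Tz [ 0.053 -0.003 -0.087  0.003 -0.072 -0.066] J6 [-0.411 -0.26   0.296  0.091  0.003 -0.021] F [ 6.5  2.8 -2.5]
```

>>> servo_tool --increments '[{"slide": [0,0,0],"dr": [0,0,0.02],"jaw": 0.7},{"slide": [0,0,0],"dr": [0,0,0.04],"jaw": 0.7}]'

```text
t: 11.5
tool_pos: [0.6078, 0.0166, 0.289]
orientation: [2.389, 2.038, 0.005]
force: [7.5, 3.3, -3.1]
opening: 0.0478
gripper_force: 20.0
```

```bash
python3 tq.py
```

```text
mean -0.019 t 11.75 num 20.36 Tz [ 0.003 -0.02  -0.051 -0.018 -0.004 -0.023] J6 [-0.416 -0.267  0.29   0.083 -0.005 -0.029] F [ 7.9  5.1 -3.6]
```

>>> servo_tool --increments '[{"slide": [0,0,0],"dr": [0,0,0.02],"jaw": 0.7},{"slide": [0,0,0],"dr": [0,0,0.04],"jaw": 0.7}]'

```text
t: 11.95
tool_pos: [0.6079, 0.0166, 0.289]
orientation: [2.429, 1.99, 0.005]
force: [8.3, 4.1, -3.5]
opening: 0.0479
gripper_force: 20.0
```

```bash
python3 tq.py
```

```text
mean -0.100 t 12.2 num 20.11 Tz [ 0.016 -0.103 -0.1   -0.127 -0.16  -0.125] J6 [-0.472 -0.325  0.22   0.005 -0.085 -0.109] F [ 8.2  3.5 -4. ]
```

The bolt begins to catch at about 20.1. I'll take one smaller step.

>>> servo_tool --increments '[{"slide": [0,0,0],"dr": [0,0,0.01],"jaw": 0.7},{"slide": [0,0,0],"dr": [0,0,0.02],"jaw": 0.7}]'

```text
t: 12.4
tool_pos: [0.6079, 0.0166, 0.289]
orientation: [2.449, 1.966, 0.005]
force: [7.6, 3.6, -4.3]
opening: 0.0474
gripper_force: 20.0
```

```bash
python3 tq.py
```

```text
mean -0.062 t 12.65 num 19.98 Tz [ 0.008 -0.084 -0.057 -0.066 -0.068 -0.106] J6 [-0.236 -0.175  0.084 -0.022 -0.066 -0.078] F [ 8.   3.6 -3.8]
```

>>> servo_tool --increments '[{"slide": [0,0,0],"dr": [0,0,0.005],"jaw": 0.7},{"slide": [0,0,0],"dr": [0,0,0.01],"jaw": 0.7},{"slide": [0,0,0],"dr": [0,0,0.015],"jaw": 0.7},{"slide": [0,0,0],"dr": [0,0,0.02],"jaw": 0.7}]'

```text
t: 13.05
tool_pos: [0.6079, 0.0165, 0.289]
orientation: [2.468, 1.942, 0.005]
force: [7.8, 3.9, -4.6]
opening: 0.0475
gripper_force: 20.0
```

```bash
python3 tq.py
```

```text
mean -0.056 t 13.3 num 19.85 Tz [-0.046 -0.053 -0.024 -0.043 -0.079 -0.089] J6 [-0.108 -0.093  0.02  -0.033 -0.054 -0.059] F [ 7.8  3.3 -5. ]
```

>>> servo_tool --increments '[{"slide": [0,0,0],"dr": [0,0,0.005],"jaw": 0.7},{"slide": [0,0,0],"dr": [0,0,0.01],"jaw": 0.7},{"slide": [0,0,0],"dr": [0,0,0.015],"jaw": 0.7},{"slide": [0,0,0],"dr": [0,0,0.02],"jaw": 0.7}]'

```text
t: 13.7
tool_pos: [0.6079, 0.0166, 0.289]
orientation: [2.487, 1.917, 0.005]
force: [8.2, 3.2, -4.0]
opening: 0.048
gripper_force: 20.0
```

```bash
python3 tq.py
```

```text
mean 0.058 t 13.95 num 19.72 Tz [0.075 0.103 0.073 0.068 0.007 0.023] J6 [-0.007  0.02   0.132  0.078  0.057  0.051] F [ 8.3  4.4 -4.4]
```

>>> servo_tool --increments '[{"slide": [0,0,0],"dr": [0,0,0.005],"jaw": 0.7},{"slide": [0,0,0],"dr": [0,0,0.01],"jaw": 0.7}]'

```text
t: 14.15
tool_pos: [0.6079, 0.0166, 0.289]
orientation: [2.497, 1.905, 0.005]
force: [7.8, 3.5, -4.2]
opening: 0.0475
gripper_force: 20.0
```

```bash
python3 tq.py
```

```text
mean 0.130 t 14.4 num 19.66 Tz [0.185 0.146 0.106 0.085 0.136 0.123] J6 [0.055 0.074 0.187 0.127 0.107 0.102] F [ 8.7  4.5 -4.5]
```

The bolt has caught at 19.66: the torque rose steadily to about 0.12 N m. I'll release the knob, lift clear and cross to a spot beside the lever, with the jaws shut.

>>> servo_tool --increments '[{"slide": [0,0,0],"dr": [0,0,0],"jaw": 0.4},{"slide": [0,0,0],"dr": [0,0,0],"jaw": 0.2},{"slide": [0,0,0],"dr": [0,0,0],"jaw": 0.0},{"slide": [0,0,0],"dr": [0,0,0],"jaw": 0.0},{"slide": [0,0,0],"dr": [0,0,0],"jaw": 0.0},{"slide": [0,0,-30],"dr": [0,0,0],"jaw": 0.0},{"slide": [0,0,-60],"dr": [0,0,0],"jaw": 0.0},{"slide": [-45,-13,-60],"dr": [0,0,-0.07],"jaw": 1},{"slide": [-90,-26,-60],"dr": [0,0,-0.14],"jaw": 1},{"slide": [-135,-40,-60],"dr": [0,0,-0.2],"jaw": 1},{"slide": [-135,-40,-60],"dr": [0,0,-0.2],"jaw": 1},{"slide": [-135,-40,-60],"dr": [0,0,-0.2],"jaw": 1},{"slide": [-135,-40,-60],"dr": [0,0,-0.2],"jaw": 1}]'

```text
t: 15.7
tool_pos: [0.5333, -0.1032, 0.3489]
orientation: [2.294, 2.146, 0.001]
force: [-0.2, -0.8, 1.0]
opening: 0.0495
gripper_force: 0.0
```

```bash
python3 st.py
python3 - <<'E'
from h import *
P=camera_params('wrist');p,d=read_camera('wrist');np.savez('w5',p=p,d=d,P=P)
cv2.imwrite('pics/w5.png',p[:,:,::-1])
E
```

```text
15.7 [ 0.5333232  -0.1031901   0.34891455] xang 86.19677176058879 q6 -0.219365339850084 F [-0.23022154 -0.7966056   0.98448391] T [-0.05293227 -0.04745485 -0.00297384] 0.049450663250608845 0.0
```

View pics/w5.png

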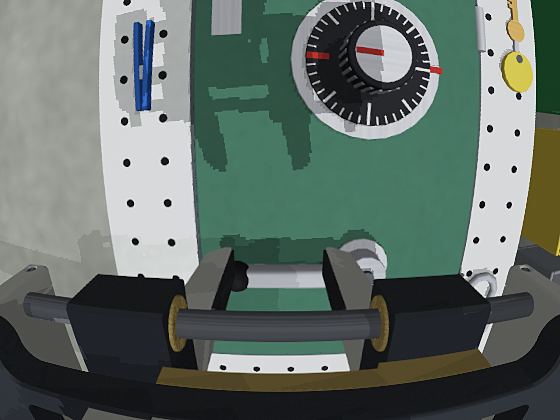

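The wrist view shows the dial still close to 19.7, with zero at (317,55) opposite the index at (436,70). The lever bar runs between (240,275) and (370,265). Next I close the jaws, descend and make first contact.

>>> servo_tool --increments '[{"slide": [0,0,20],"dr": [0,0,0],"jaw": 1},{"slide": [0,0,20],"dr": [0,0,0],"jaw": 1},{"slide": [0,0,40],"dr": [0,0,0],"jaw": 1},{"slide": [0,0,60],"dr": [0,0,0],"jaw": 1},{"slide": [-5,0,60],"dr": [0,0,0],"jaw": 1},{"slide": [-10,0,60],"dr": [0,0,0],"jaw": 1},{"slide": [-15,0,60],"dr": [0,0,0],"jaw": 1},{"slide": [-17,0,60],"dr": [0,0,0],"jaw": 1},{"slide": [-19,0,60],"dr": [0,0,0],"jaw": 1},{"slide": [-21,0,60],"dr": [0,0,0],"jaw": 1},{"slide": [-23,0,60],"dr": [0,0,0],"jaw": 1},{"slide": [-24,0,60],"dr": [0,0,0],"jaw": 1}]'

```text
t: 16.95
tool_pos: [0.5316, -0.1274, 0.2892]
orientation: [2.293, 2.147, 0.001]
force: [0.3, 4.7, 3.8]
opening: 0.0008
gripper_force: 2.5
```

```bash
python3 st.py
```

```text
16.95 [ 0.53156424 -0.12744304  0.2891826 ] xang 86.23095771708398 q6 -0.2637869533036601 F [0.32818233 4.74697075 3.76563276] T [ 0.80957919 -0.12198774  0.08414051] 0.0007667207228495286 2.4567759400815703
```

>>> servo_tool --increments '[{"slide": [-1,0,0],"dr": [0,0,0],"jaw": 1},{"slide": [-2,0,0],"dr": [0,0,0],"jaw": 1}]'

```text
t: 17.15
tool_pos: [0.5313, -0.1295, 0.2889]
orientation: [-2.293, -2.147, -0.001]
force: [-0.4, 4.8, 5.2]
opening: 0.0007
gripper_force: 2.5
```

>>> servo_tool --increments '[{"slide": [-1,0,0],"dr": [0,0,0],"jaw": 1},{"slide": [-1.5,0,0],"dr": [0,0,0],"jaw": 1}]'

```text
t: 17.35
tool_pos: [0.5312, -0.1312, 0.2888]
orientation: [2.293, 2.147, 0.0]
force: [0.3, 3.7, 3.7]
opening: 0.0006
gripper_force: 2.4
```

The lever is past 0.06 rad at about 4 N, so it is not blocked. I'll work out the arc.

Run:
```python
import numpy as np
P=np.array([596.6,-143.0]);r=65.5;d=15
def C(t):return P+r*np.array([np.cos(t),np.sin(t)])+d*np.array([np.sin(t),-np.cos(t)])
c0=np.array([531.2,-131.2]);x0=np.radians(86.2);X=np.array([np.cos(x0),np.sin(x0)]);Y=np.array([np.sin(x0),-np.cos(x0)])
for t in np.arange(186,249,4):
    D=C(np.radians(t))-c0;print(t,(D@X).round(1),(D@Y).round(1),round(-np.radians(t-176.2)*1,3),C(np.radians(t)).round(1))
```

```text
186 -3.8 -1.1 -0.171 [ 529.9 -134.9]
190 -8.5 -1.1 -0.241 [ 529.5 -139.6]
194 -13.2 -0.9 -0.311 [ 529.4 -144.3]
198 -17.8 -0.3 -0.38 [ 529.7 -149. ]
202 -22.4 0.5 -0.45 [ 530.3 -153.6]
206 -27.0 1.7 -0.52 [ 531.2 -158.2]
210 -31.4 3.3 -0.59 [ 532.4 -162.8]
214 -35.7 5.1 -0.66 [ 533.9 -167.2]
218 -39.9 7.2 -0.73 [ 535.8 -171.5]
222 -43.9 9.6 -0.799 [ 537.9 -175.7]
226 -47.8 12.3 -0.869 [ 540.3 -179.7]
230 -51.4 15.2 -0.939 [ 543.  -183.5]
234 -54.9 18.4 -1.009 [ 546.  -187.2]
238 -58.1 21.9 -1.079 [ 549.2 -190.6]
242 -61.0 25.5 -1.148 [ 552.6 -193.8]
246 -63.7 29.3 -1.218 [ 556.3 -196.7]
```

>>> servo_tool --increments '[{"slide": [-2,-0.5,0],"dr": [0,0,-0.08],"jaw": 1},{"slide": [-3.8,-1,0],"dr": [0,0,-0.16],"jaw": 1},{"slide": [-6,-1,0],"dr": [0,0,-0.2],"jaw": 1},{"slide": [-8.5,-1,0],"dr": [0,0,-0.24],"jaw": 1},{"slide": [-13,-1,0],"dr": [0,0,-0.31],"jaw": 1},{"slide": [-17.8,-0.3,0],"dr": [0,0,-0.38],"jaw": 1},{"slide": [-22.4,0.5,0],"dr": [0,0,-0.45],"jaw": 1},{"slide": [-27,1.7,0],"dr": [0,0,-0.52],"jaw": 1},{"slide": [-31.4,3.3,0],"dr": [0,0,-0.59],"jaw": 1},{"slide": [-35.7,5.1,0],"dr": [0,0,-0.66],"jaw": 1},{"slide": [-39.9,7.2,0],"dr": [0,0,-0.73],"jaw": 1},{"slide": [-43.9,9.6,0],"dr": [0,0,-0.8],"jaw": 1},{"slide": [-47.8,12.3,0],"dr": [0,0,-0.87],"jaw": 1},{"slide": [-51.4,15.2,0],"dr": [0,0,-0.94],"jaw": 1},{"slide": [-51.4,15.2,0],"dr": [0,0,-0.94],"jaw": 1}]'

```text
t: 18.85
tool_pos: [0.5425, -0.1842, 0.288]
orientation: [-1.071, -2.952, 0.002]
force: [-0.9, 0.4, -0.2]
opening: 0.0006
gripper_force: 0.3
```

```bash
python3 st.py
python3 - <<'E'
import numpy as np
P=np.array([596.6,-143.0]);r=65.5;d=15
def C(t):return P+r*np.array([np.cos(t),np.sin(t)])+d*np.array([np.sin(t),-np.cos(t)])
c0=C(np.radians(230));x0=np.radians(86.2+53.9);X=np.array([np.cos(x0),np.sin(x0)]);Y=np.array([np.sin(x0),-np.cos(x0)])
for t in np.arange(232,253,2):
    D=C(np.radians(t))-c0;print(t,(D@X).round(1),(D@Y).round(1),round(-np.radians(t-230),3))
E
```

```text
18.85 [ 0.5425488  -0.18416493  0.28800469] xang 140.10470282614716 q6 -1.290455491882757 F [-0.87538615  0.38942094 -0.22133746] T [ 0.03046203 -0.02858464  0.0408015 ] 0.00060076725309311 0.28574053198099136
232 -2.3 -0.5 -0.035
234 -4.6 -0.9 -0.07
236 -6.9 -1.2 -0.105
238 -9.3 -1.5 -0.14
240 -11.6 -1.6 -0.175
242 -13.9 -1.7 -0.209
244 -16.3 -1.7 -0.244
246 -18.6 -1.6 -0.279
248 -21.0 -1.5 -0.314
250 -23.3 -1.2 -0.349
252 -25.6 -0.9 -0.384
```

>>> servo_tool --increments '[{"slide": [-1.2,-0.3,0],"dr": [0,0,-0.02],"jaw": 1},{"slide": [-2.3,-0.5,0],"dr": [0,0,-0.035],"jaw": 1},{"slide": [-4.6,-0.9,0],"dr": [0,0,-0.07],"jaw": 1},{"slide": [-6.9,-1.2,0],"dr": [0,0,-0.105],"jaw": 1},{"slide": [-9.3,-1.5,0],"dr": [0,0,-0.14],"jaw": 1},{"slide": [-11.6,-1.6,0],"dr": [0,0,-0.175],"jaw": 1},{"slide": [-13,-1.7,0],"dr": [0,0,-0.19],"jaw": 1},{"slide": [-14,-1.7,0],"dr": [0,0,-0.21],"jaw": 1},{"slide": [-15,-1.7,0],"dr": [0,0,-0.23],"jaw": 1}]'

```text
t: 19.75
tool_pos: [0.553, -0.1944, 0.2882]
orientation: [-0.726, -3.055, 0.0]
force: [-4.2, -1.7, -1.4]
opening: 0.0005
gripper_force: 1.8
```

```bash
python3 st.py
python3 - <<'E'
from h import *
p,d=read_camera('top');cv2.imwrite('pics/t2.png',cv2.resize(p[140:290,200:390],None,fx=4,fy=4)[:,:,::-1])
E
```

```text
19.75 [ 0.55304227 -0.19440403  0.28821967] xang 153.27671996949974 q6 -1.5296455547732246 F [-4.18055121 -1.67787171 -1.44144337] T [ 0.01292163  0.60472486 -0.02601564] 0.0005475047781585869 1.8053786281234352
```

View pics/t2.png

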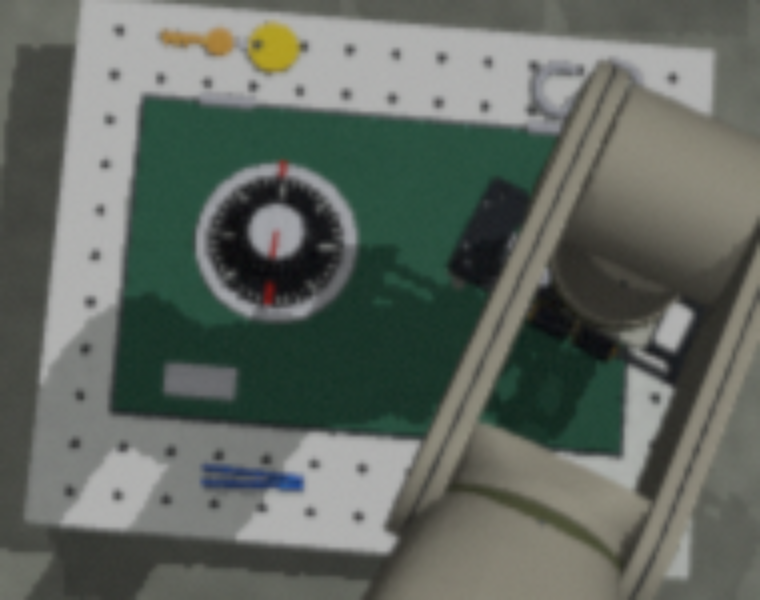

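The arm hides the lever here, but the bystanders are undisturbed and the push is a steady 4.5 N. I'll creep on to the stop.

>>> servo_tool --increments '[{"slide": [-1.2,-0.2,0],"dr": [0,0,-0.017],"jaw": 1},{"slide": [-2.3,-0.4,0],"dr": [0,0,-0.035],"jaw": 1},{"slide": [-3.5,-0.6,0],"dr": [0,0,-0.05],"jaw": 1},{"slide": [-4.6,-0.8,0],"dr": [0,0,-0.07],"jaw": 1},{"slide": [-5.4,-0.9,0],"dr": [0,0,-0.08],"jaw": 1}]'

```text
t: 20.3
tool_pos: [0.5578, -0.1976, 0.2885]
orientation: [-0.602, -3.083, -0.0]
force: [-4.1, -0.3, -1.9]
opening: 0.0007
gripper_force: 2.3
```

>>> servo_tool --increments '[{"slide": [-0.5,0,0],"dr": [0,0,0],"jaw": 1},{"slide": [-1,0,0],"dr": [0,0,0],"jaw": 1}]'

```text
t: 20.5
tool_pos: [0.5586, -0.198, 0.2886]
orientation: [-0.604, -3.082, 0.0]
force: [-5.4, 0.6, -2.2]
opening: 0.0006
gripper_force: 2.6
```

>>> servo_tool --increments '[{"slide": [-0.5,0,0],"dr": [0,0,0],"jaw": 1},{"slide": [-1,0,0],"dr": [0,0,0],"jaw": 1}]'

```text
t: 20.7
tool_pos: [0.5595, -0.1984, 0.2886]
orientation: [-0.604, -3.082, 0.0]
force: [-5.9, -1.3, -1.6]
opening: 0.0006
gripper_force: 2.6
```

>>> servo_tool --increments '[{"slide": [-0.5,0,0],"dr": [0,0,0],"jaw": 1},{"slide": [-1,0,0],"dr": [0,0,0],"jaw": 1}]'

```text
t: 20.9
tool_pos: [0.5602, -0.1988, 0.2886]
orientation: [-0.604, -3.082, 0.0]
force: [-8.9, 0.1, 0.3]
opening: 0.0004
gripper_force: 4.2
```

>>> servo_tool --increments '[{"slide": [-0.5,0,0],"dr": [0,0,0],"jaw": 1},{"slide": [-0.8,0,0],"dr": [0,0,0],"jaw": 1}]'

```text
t: 21.1
tool_pos: [0.5606, -0.1989, 0.2885]
orientation: [-0.603, -3.08, -0.0]
force: [-11.6, 0.9, 2.6]
opening: 0.0007
gripper_force: 5.9
```

Force climbs to 11.6 N, so the lever is at its stop. I'll back off and lift.

>>> servo_tool --increments '[{"slide": [3,0,0],"dr": [0,0,0],"jaw": 1},{"slide": [8,0,0],"dr": [0,0,0],"jaw": 1},{"slide": [14,0,0],"dr": [0,0,0],"jaw": 1},{"slide": [14,0,-30],"dr": [0,0,0],"jaw": 1},{"slide": [14,0,-75],"dr": [0,0,0],"jaw": 1},{"slide": [14,0,-120],"dr": [0,0,0],"jaw": 1},{"slide": [60,0,-120],"dr": [0,0,0],"jaw": 1},{"slide": [100,0,-120],"dr": [0,0,0],"jaw": 1},{"slide": [140,0,-120],"dr": [0,0,0],"jaw": 1},{"slide": [140,0,-120],"dr": [0,0,0],"jaw": 1},{"slide": [140,0,-120],"dr": [0,0,0],"jaw": 1}]'

```text
t: 22.2
tool_pos: [0.4312, -0.1459, 0.4095]
orientation: [0.603, 3.08, -0.001]
force: [0.7, -0.4, -0.3]
opening: 0.0003
gripper_force: 0.0
```

```bash
python3 st.py
python3 - <<'E'
from h import *
p,d=read_camera('scene');q=cv2.resize(p[120:285,160:380],None,fx=3.5,fy=3.5)
cv2.imwrite('pics/s2.png',q[:,:,::-1])
E
```

```text
22.2 [ 0.4311533  -0.14586067  0.40954292] xang 157.84360707974557 q6 -1.6231399383625502 F [ 0.65084992 -0.39515192 -0.30856463] T [-0.00479724 -0.1513501   0.00465866] 0.00034024649809220864 0.0
```

View pics/s2.png

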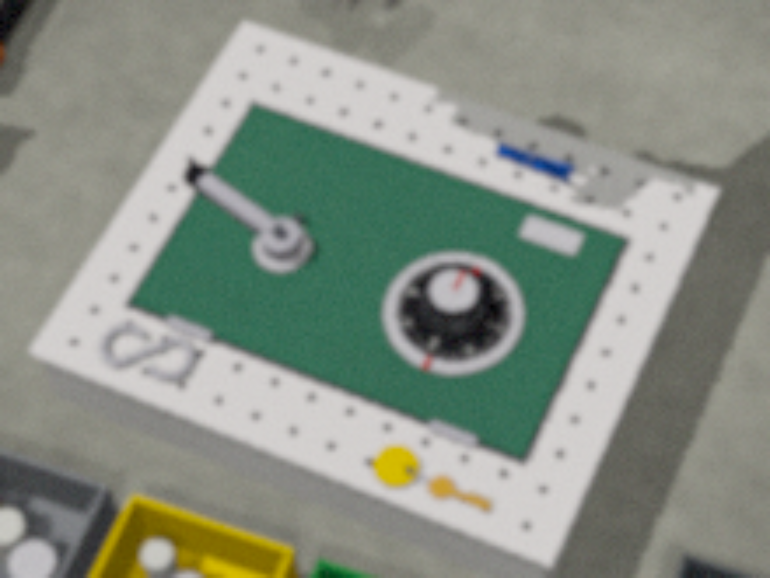

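The lever is swung open, with its ball at (195,172) and pivot at (285,235) in the crop, and the bystanders are in place. I'll check its angle, then hand in.

Run:
```python
from h import *
b=px2w('scene',160+195/3.5,120+172/3.5,z=.109);P=np.array([.5966,-.143])
a=np.arctan2(b[1]-P[1],b[0]-P[0])%(2*np.pi)-np.radians(176);print(b,np.hypot(*(b[:2]-P)),a)
if a>1.22: print(close_job())
```

```text
[ 0.56122778 -0.2362714   0.109     ] 0.09975343548026565 1.2781269893520486
the job is handed in; nothing more can be done
None
```

The cabinet is unlocked: the bolt caught at about 19.7, and the lever is open at about 1.28 rad (measured from the camera image; 1.2 needed). The scene-camera check showed the fob, clothespin and hook in place, and the job was handed in about 22 s into the 72 s limit.

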